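Nest the sample pots in the storage stand and close the stack

ROBOT

A 6-joint arm with a two-finger parallel gripper is mounted at the origin on a cart in front of the work surface, level with it; the furniture and walls round the work are solid. World frame = base frame: x ahead of the robot, y to its left, z up, the work surface at z = 0. Lengths are in m, angles in rad, forces in N, time in s.
With the tool pointing down it reaches from about 0.35 to 0.95 m from the base axis. Payload 17.4 kg.
Tool frame: the origin (TCP) lies midway between the tips of the shut fingers; the grasp point (between the pads) lies 19 mm behind it (bot.grasp_offset is the z of the grasp point in the tool frame, in m); z points along the fingers, x is the direction in which the jaws open and shut, and the axes are right-handed (so a half turn about z gives the same grasp; the last joint's range is limited). The gripper opens to 93 mm and grips with 3 to 60 N. Pads are 15 mm wide; open, the fingers measure 128 mm over their backs; the gripper's body (75 mm by 188 mm) begins 65 mm behind the grasp point.
Start: joints at [1.194, 0.116, 1.442, -0, 1.584, -0.038], TCP at [0.224, 0.637, 0.219] pointing down, gripper open.
Joint ranges: [-2.83, 2.83], [-0.83, 2.19], [0.07, 2.5], [-1.14, 4.28], [0.01, 3], [-2.97, 2.97]. Speed limits (rad/s): [1.89, 1.89, 2.22, 3.14, 3.14, 3.14].

INTERFACE

Orientations are given as [roll, pitch, yaw] about the fixed x, y, z axes, in that order (R = Rz(yaw) Ry(pitch) Rx(roll)).
In Python, from plant import monitor, imaging, bot gives the robot as it stands.
- The arm moves only by the tool drive_tool, never from a script. Its argument "rows" is a list that holds one entry, the list of rows, each a list of 7 numbers: the turn, a rotation vector about the world's x, y, z in degrees, then the shift along the world's x, y, z in cm, then the closure in counts, from 0 (fully open) to 255 (shut). A call has 1 to 20 rows; each row shifts and turns the pose as measured when the row begins; what a row does not reach is not made up. A row lasts 1/8 s, in which the tool goes at most 62.5 mm and 10.7 degrees, less where a joint would pass 70% of its speed; a pose out of reach is approached as far as the arm can. A call with a gripper value outside its range is refused whole. The fingers move at their own pace and stop on an object; "grip_force" is the grip in N (left out, the last holds). Time passes only in rows, so rows that do not move let the fingers close. It gives the time, the measured TCP pose, the force and the opening at its end, in the units of the state.
- monitor.read_state(): the state, without advancing time (a new reading comes with each control period).
- imaging.grab_frame(name): name is "scene" or "side" or "wrist"; returns the picture (420x560x3 uint8, blue, green, red); there is no depth.
- imaging.get_calibration(name): a dict with "vertical_fov" (degrees; the focal length in pixels is half the picture's height over the tangent of half this angle, whatever the lens; pixels are square), "cx", "cy" (the principal point, pixels), "position" and "orientation" of the camera in the world; the wrist camera has in their place "tool_from_camera" (4x4, takes a point from camera to tool coordinates, whose origin is the TCP and whose axes are the tool frame's). Camera axes: x right, y up, looking along -z (the intrinsics and any distortion apply to the point x, -y, -z); pixel columns grow to the right and rows downward; lengths in m; the calibration is good to about 2 mm. A picture is of the moment at which its call begins: read the wrist's pose just before it. get_calibration takes no time and is no camera call.
- bot.hand_in(): hands the job in, once; it reports no verdict.
The state is a dict: "time": time; "qpos": joint angles; "joint_vel": joint speeds; "effort": joint torques, N m; "tool_pos": TCP position; "eef_rot": TCP orientation; "wrist_force": force on the tool from outside, world axes, zero at the start; "moment": the same for the moment, N m; "gripper_width": opening from 0.0 (shut) to 1.0 (fully open).
Only numpy, scipy, OpenCV 4.12 (cv2) and the standard library are available. Lean on these libraries where they do the work, as an engineer would, in place of code of your own. Each camera call takes 0.05 s, during which the arm holds its last target. There are 200 camera calls.

TASK

Put the white stacking pots away: nest every one of them, upright and fully home, one inside another on the round metal storage stand. When all are stacked, set the grey lid squarely on the topmost pot and press its black knob down all the way. Leave everything else on the bench where it is.

Things in the scene. Friction and masses are not known exactly. Their poses are not given: they have to be found in the camera images.
- stand: fixed storage stand: round metal foot 100 mm across, 6 mm thick, with an upright sleeve (64 mm outside, 56 mm inside diameter), its open mouth 42 mm above the bench. Origin: centre of the underside; z up. A pot's foot enters sleeve or pot with 2 mm to spare all round until its shoulder rests on the rim: pot undersides come to 8 mm, then 36 mm more for each pot, above the bench
- pot0_mid (a point): white stacking pot, one of three to five alike, 70 mm tall, 0.12 kg, open on top. Lower 34 mm: tapered foot, 44 mm diameter widening to 52; then a square shoulder and a 36 mm high collar, 62 mm outside (64 over corners), 56 mm inside diameter; grip across the collar. This point: on the axis, half-way up (35 mm above the underside, 35 mm below the rim); z up along the axis
- pot1_mid (a point): white stacking pot, one of three to five alike, 70 mm tall, 0.12 kg, open on top. Lower 34 mm: tapered foot, 44 mm diameter widening to 52; then a square shoulder and a 36 mm high collar, 62 mm outside (64 over corners), 56 mm inside diameter; grip across the collar. This point: on the axis, half-way up (35 mm above the underside, 35 mm below the rim); z up along the axis
- pot2_mid (a point): white stacking pot, one of three to five alike, 70 mm tall, 0.12 kg, open on top. Lower 34 mm: tapered foot, 44 mm diameter widening to 52; then a square shoulder and a 36 mm high collar, 62 mm outside (64 over corners), 56 mm inside diameter; grip across the collar. This point: on the axis, half-way up (35 mm above the underside, 35 mm below the rim); z up along the axis
- pot3_mid (a point): white stacking pot, one of three to five alike, 70 mm tall, 0.12 kg, open on top. Lower 34 mm: tapered foot, 44 mm diameter widening to 52; then a square shoulder and a 36 mm high collar, 62 mm outside (64 over corners), 56 mm inside diameter; grip across the collar. This point: on the axis, half-way up (35 mm above the underside, 35 mm below the rim); z up along the axis
- pot4_mid (a point): white stacking pot, one of three to five alike, 70 mm tall, 0.12 kg, open on top. Lower 34 mm: tapered foot, 44 mm diameter widening to 52; then a square shoulder and a 36 mm high collar, 62 mm outside (64 over corners), 56 mm inside diameter; grip across the collar. This point: on the axis, half-way up (35 mm above the underside, 35 mm below the rim); z up along the axis
- lid_disc (a point): grey lid, 0.14 kg: disc 66 mm across, 5 mm thick; below it a dark tapered plug 10 mm high (44 mm diameter widening to 52) that enters the top pot's collar until the disc rests on the rim; above it a black push knob to carry it by. Starts standing on its plug. This point: centre of the disc (12.5 mm above the plug's underside, 2.5 mm above the rim when home); z up
- knob_top (a point): centre of the top of the lid's black knob, 32.5 mm above the disc's centre while it is out and 26.5 mm when pressed in. The knob's grippable side is its top 24 mm (20 mm diameter)
- lid_knob (a joint): travel of the lid's knob in m: 0 out (as at the start), 0.006 pressed fully in. Stiff: it moves at a little over 6 N straight down and stays where it is left
- flask_a: bystander: clear conical flask, 69 x 69 x 145 mm; origin at the centre of its underside
- flask_b: bystander: clear conical flask, 84 x 84 x 160 mm; origin at the centre of its underside
- wash_bottle: bystander: white wash bottle with red cap and bent spout, 69 x 98 x 215 mm; origin at the centre of its underside
- cylinder: bystander: clear measuring cylinder on a six-sided foot, 59 x 68 x 216 mm; origin at the centre of its underside
- tape_roll: bystander: roll of white tape lying flat, 67 mm across, 19 mm high; origin at the centre of its underside
- marker: bystander: marker pen lying down, 131 mm long, 17 mm high; origin at the centre of its underside
- tweezers: bystander: steel tweezers lying down, 117 mm long, 8 mm high; origin at the centre of its underside
- timer: bystander: small upright count-down timer, 28 x 66 x 62 mm; origin at the centre of its underside
- dish: bystander: flat clear dish, 66 mm across, 12 mm high; origin at the centre of its underside
Things that resemble listed ones, but are neither listed nor needed, are in the scene too. What is shaped like the part that bears pot3_mid but blue or red is not meant.

How it is judged:
By the outcome, as a careful person would: the job done as asked, in the order asked, and still so for the second after the job is handed in, with the robot touching nothing.
Of pot0, pot1, pot2, pot3, pot4 only 3 to 5 are there at a start; the rules pass over those that are not, and their reading is None.
At some moment in a run one of pot0, pot1, pot2, pot3, pot4, lid may be knocked a few centimetres aside while the robot is not near it.
It also fails if it takes over 210 s, if anything falls off the work surface, if the arm or the gripper's body presses on something with over 40 N, if the wrist force passes 120 N, or if a joint passes its speed limit or range.

## Working session

There is one attempt and no reset: what is moved stays moved. The work goes in short steps, Python scripts to look and compute and a tool call to move; the robot and the scene stay as the last step left them, time stands still between calls to the robot, and variables do not carry over. Pictures are saved under pics/ and viewed, about 12 in all and at most 16, crops included, and the job is handed in when it is done.

Besides the shell and the picture viewer there is one more tool, called after "Request:" as name(argument=value, ...), one argument or row to a line, values as JSON. drive_tool: Moves the arm, as the interface text tells. Its arguments: {"type":"object","properties":{"rows":{"type":"array"},"grip_force":{"type":"number"}},"required":["rows"]}

```bash
ls; mkdir -p pics; python3 - <<'E'
from plant import monitor, imaging, bot
import cv2, numpy as np
for n in ("scene","side","wrist"):
    print(n,imaging.get_calibration(n))
print(monitor.read_state(), bot.grasp_offset)
a=imaging.grab_frame("scene");b=imaging.grab_frame("side")
cv2.imwrite("pics/scene0.png",a);cv2.imwrite("pics/side0.png",b)
E
```

```text
pics
scene {'vertical_fov': 49.63970112642227, 'cx': 281.2619022640212, 'cy': 208.92067720556912, 'position': array([-0.2487419 , -0.76835925,  0.94445179]), 'orientation': array([ 0.91363282, -0.00473894, -0.78799756])}
side {'vertical_fov': 54.5540685408952, 'cx': 277.9765716939671, 'cy': 216.9993489830806, 'position': array([ 0.27936276, -0.68105756,  0.77833029]), 'orientation': array([ 0.81014409, -0.01594379, -0.38429356])}
wrist {'vertical_fov': 64.24752894906942, 'cx': 280.25640229365854, 'cy': 207.9099581733758, 'tool_from_camera': array([[ 9.99999506e-01,  7.15769234e-04,  6.89938044e-04,
         3.03118405e-04],
       [ 8.79643727e-04, -9.60408689e-01, -2.78593567e-01,
        -7.73773098e-02],
       [ 4.63213788e-04,  2.78594036e-01, -9.60408844e-01,
        -1.66143675e-01],
       [ 0.00000000e+00,  0.00000000e+00,  0.00000000e+00,
         1.00000000e+00]])}
{'time': 0.0, 'qpos': array([ 1.19420371e+00,  1.16456713e-01,  1.44227989e+00, -1.75942530e-05,
        1.58400215e+00, -3.78074099e-02]), 'joint_vel': array([ 0.00055338,  0.00189459,  0.00334609, -0.00028081,  0.00040382,
       -0.00017206]), 'effort': array([ 7.13138488e-04, -7.21275330e+01, -6.22602940e+01,  7.80547829e-02,
        2.41195515e-02, -1.22063157e-04]), 'tool_pos': array([0.22426998, 0.63642685, 0.21791584]), 'eef_rot': array([-3.14156691e+00,  1.14594784e-03,  1.23201092e+00]), 'wrist_force': array([-0.05902899, -1.24333614,  0.65850927]), 'moment': array([-0.04604898, -0.00254144,  0.08026397]), 'gripper_width': 0.9977812342363838} -0.0188
```

View pics/scene0.png

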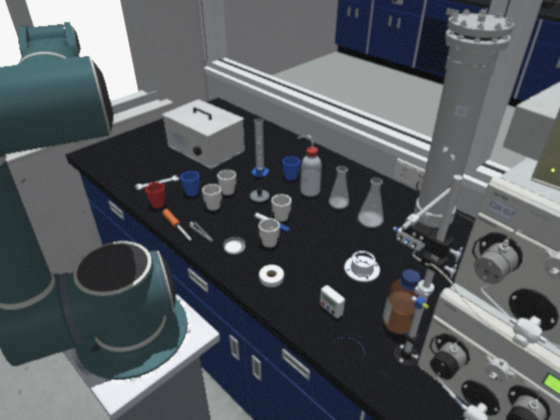

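View pics/side0.png

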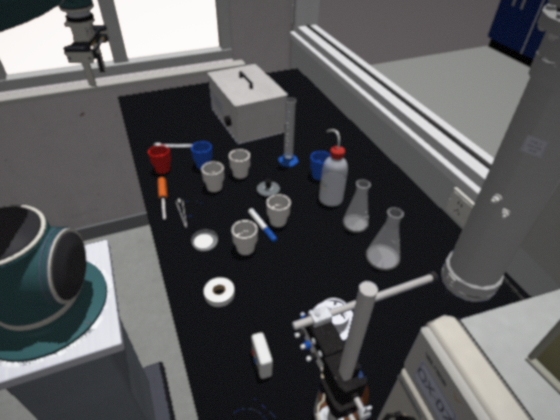

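Both views show four white pots at scene pixels A (212,190), B (228,175), C (282,200) and D (269,225). The stand is at (362,262) and the lid at (260,195). Lookalikes to avoid are the red pot (155,195), the blue pots (191,184) and (291,168), the tape roll (271,275) and the dish (234,245).

```bash
cat > h.py <<'E'
from plant import monitor, imaging, bot
import cv2, numpy as np
from scipy.spatial.transform import Rotation as Ro
def pose(name, st=None):
    c=imaging.get_calibration(name)
    f=210/np.tan(np.radians(c['vertical_fov'])/2)
    if name=='wrist':
        st=st or monitor.read_state()
        T=np.eye(4);T[:3,:3]=Ro.from_euler('xyz',st['eef_rot']).as_matrix();T[:3,3]=st['tool_pos']
        M=T@c['tool_from_camera'];R,p=M[:3,:3],M[:3,3]
    else: R,p=Ro.from_euler('xyz',c['orientation']).as_matrix(),c['position']
    return R,p,f,c['cx'],c['cy']
def ray(P,uv):
    R,p,f,cx,cy=P
    d=R@np.array([(uv[0]-cx)/f,-(uv[1]-cy)/f,-1]);return p,d/np.linalg.norm(d)
def plane(P,uv,z):
    p,d=ray(P,uv);return p+d*(z-p[2])/d[2]
def proj(P,X):
    R,p,f,cx,cy=P;q=R.T@(np.asarray(X)-p);return np.array([cx-f*q[0]/q[2],cy+f*q[1]/q[2]])
E
python3 - <<'E'
from h import *
a=pose('scene');b=pose('side')
for n,u,v,z in [('A',(212,190),(213,169),.07),('B',(228,175),(239,156),.07),('C',(282,200),(279,203),.07),('D',(269,225),(245,229),.07),('stand',(362,262),(333,308),.042),('lid',(260,195),(268,188),.013),('tape',(271,274),(219,291),.019),('dish',(234,245),(204,240),.012),('marker',(271,222),(262,224),.01),('cylfoot',(260,172),(289,160),.01)]:
    print(n,plane(a,u,z).round(3),plane(b,v,z).round(3))
E
python3 - <<'E'
import cv2
a=cv2.imread('pics/side0.png')[120:340,140:420]
b=cv2.imread('pics/scene0.png')[150:300,140:420]
import numpy as np
cv2.imwrite('pics/crop0.png',cv2.resize(np.vstack([a,b]),None,fx=1.6,fy=1.6,interpolation=cv2.INTER_CUBIC))
E
```

```text
A [0.467 0.263 0.07 ] [0.47  0.257 0.07 ]
B [0.563 0.295 0.07 ] [0.559 0.292 0.07 ]
C [0.593 0.06  0.07 ] [0.591 0.053 0.07 ]
D [ 0.475 -0.002  0.07 ] [ 0.478 -0.006  0.07 ]
stand [ 0.571 -0.281  0.042] [ 0.584 -0.271  0.042]
lid [0.614 0.188 0.013] [0.611 0.185 0.013]
tape [ 0.372 -0.117  0.019] [ 0.374 -0.123  0.019]
dish [0.381 0.055 0.012] [0.383 0.05  0.012]
marker [0.54  0.057 0.01 ] [0.543 0.053 0.01 ]
cylfoot [0.717 0.3   0.01 ] [0.726 0.296 0.01 ]
```

View pics/crop0.png

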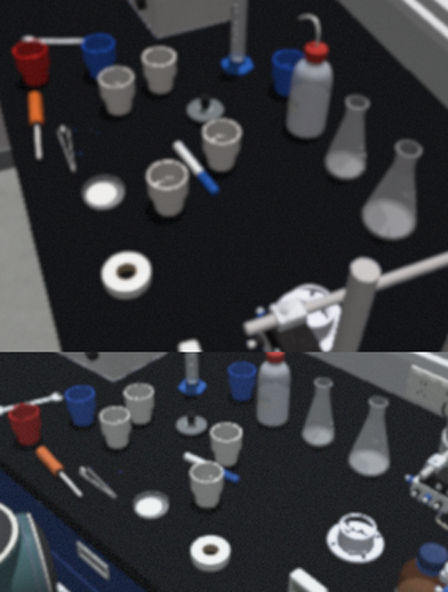

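The crop confirms it: four white pots standing upright, rims up, and the lid (grey disc, black knob) at side (268,188). A clamp stand rises near the storage stand, so I need its location before moving in.

```bash
python3 - <<'E'
import cv2, numpy as np
a=cv2.imread('pics/scene0.png')[170:390,330:490]
b=cv2.imread('pics/side0.png')[250:420,270:450]
a=cv2.resize(a,None,fx=2.5,fy=2.5,interpolation=cv2.INTER_CUBIC);b=cv2.resize(b,None,fx=2.2,fy=2.2,interpolation=cv2.INTER_CUBIC)
o=np.zeros((560,800,3),np.uint8);o[:a.shape[0],:400]=a[:560];o[:b.shape[0],402:402+b.shape[1]]=b[:560]
cv2.imwrite('pics/crop1.png',o)
E
```

```text
(no output)
```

View pics/crop1.png

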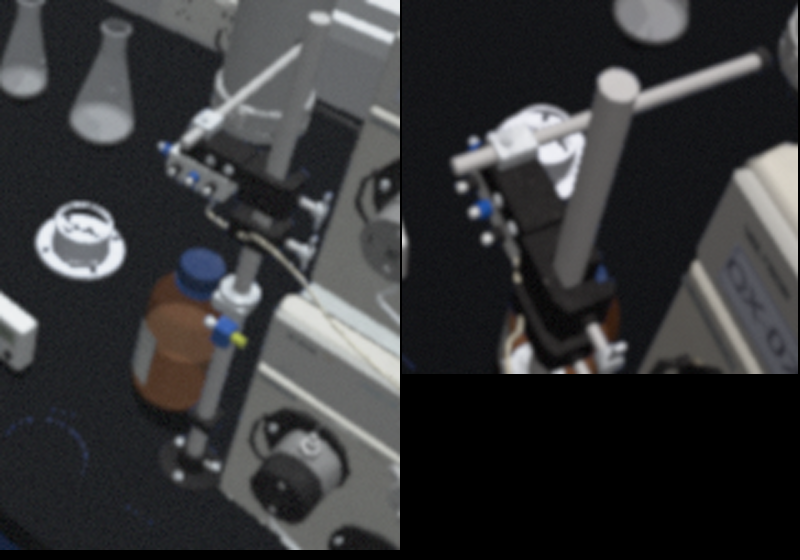

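```bash
python3 - <<'E'
from h import *
a=pose('scene');b=pose('side')
def tri(u,v):
    p,d=ray(a,u);q,e=ray(b,v)
    A=np.array([[d@d,-d@e],[d@e,-e@e]]);s=np.linalg.solve(A,[(q-p)@d,(q-p)@e])
    x,y=p+s[0]*d,q+s[1]*e;return ((x+y)/2).round(3),np.linalg.norm(x-y).round(4)
for n,u,v in [('rodleft',(401,230),(294,325)),('rodright',(451,190),(433,277)),('top',(458,177),(368,289))]: print(n,tri(u,v))
print('foot',plane(a,(408,354),0)); print('sleeve',plane(a,(364,256),.042),'foot',plane(a,(362,267),.006))
print('cap bottle',plane(a,(410,277),.13),'timer',plane(a,(332,302),.03))
print('flask_b',plane(a,(371,218),.0),'wash',plane(a,(311,190),0))
E
```

```text
rodleft (array([ 0.395, -0.46 ,  0.374]), np.float64(0.0003))
rodright (array([ 0.582, -0.464,  0.378]), np.float64(0.0009))
top (array([ 0.422, -0.529,  0.516]), np.float64(0.0014))
foot [ 0.43307059 -0.52751468  0.        ]
sleeve [ 0.59518936 -0.2699862   0.042     ] foot [ 0.5873092  -0.27383056  0.006     ]
cap bottle [ 0.5327452  -0.44364742  0.13      ] timer [ 0.40683441 -0.30884502  0.03      ]
flask_b [ 0.79886175 -0.15324779  0.        ] wash [7.77291545e-01 9.49755887e-02 1.11022302e-16]
```

Request:
drive_tool(
  rows=[
    [[0,0,3.8,2.4,-3.8,0,0],[0,0,3.8,2.4,-3.8,0,0],[0,0,3.8,2.4,-3.8,0,0],[0,0,3.8,2.4,-3.8,0,0],[0,0,3.8,2.4,-3.8,0,0],[0,0,3.8,2.4,-3.8,0,0],[0,0,3.8,2.4,-3.8,0,0],[0,0,3.8,2.4,-3.8,0,0],[0,0,3.8,2.4,-3.8,0,0],[0,0,3.8,2.4,-3.8,0,0],[0,0,0,0,0,0,0],[0,0,0,0,0,0,0]],
  ],
  grip_force=20,
)

```text
time: 1.6
tool_pos: [0.4682, 0.2429, 0.2135]
eef_rot: [-3.138, 0.005, 1.918]
wrist_force: [-0.9, 1.1, -0.2]
gripper_width: 0.999
```

```bash
python3 - <<'E'
from h import *
st=monitor.read_state();im=imaging.grab_frame('wrist');P=pose('wrist',st)
for n,x in dict(A=(.468,.260,.07),B=(.561,.293,.07)).items():
    print(n,proj(P,x)); cv2.circle(im,tuple(int(v) for v in proj(P,x)),3,(0,0,255),-1)
cv2.imwrite('pics/w1.png',im)
E
```

```text
A [297.99383042 201.4817302 ]
B [296.10574126 293.27629697]
```

View pics/w1.png

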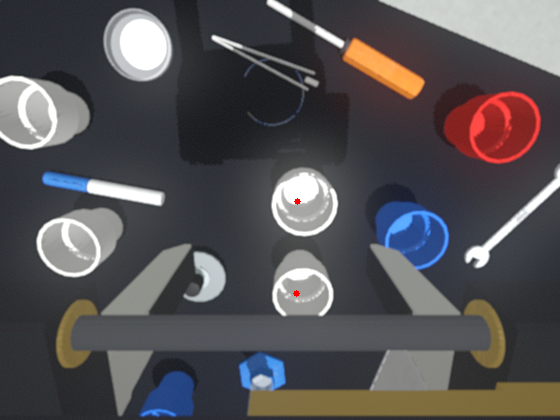

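The wrist view shows pot A's rim centred near (305,203) and B's at (302,293), both upright. C is at (70,248), D at (25,112) and the lid at (207,275). No other white pot is nearby.

```bash
cat >> h.py <<'E'
def rim(im,P,X,z,R=.031,win=1.6):
    """bright low-saturation ring near X; ellipse through its convex hull -> world point at z"""
    c=proj(P,[X[0],X[1],z]);r=np.linalg.norm(proj(P,[X[0]+R,X[1],z])-c)
    hsv=cv2.cvtColor(im,cv2.COLOR_BGR2HSV)
    best=None
    for t in (150,165,180,195,210,225):
        m=((hsv[...,2]>t)&(hsv[...,1]<50)).astype(np.uint8)
        cs,_=cv2.findContours(m,cv2.RETR_EXTERNAL,cv2.CHAIN_APPROX_NONE)
        for k in cs:
            if len(k)<30: continue
            (x,y),(d1,d2),_a=cv2.fitEllipse(cv2.convexHull(k)) if len(cv2.convexHull(k))>=5 else ((0,0),(1,1),0)
            if np.hypot(x-c[0],y-c[1])>win*r: continue
            e=abs(max(d1,d2)/2/r-1)+abs(min(d1,d2)/max(d1,d2)-.97)
            if best is None or e<best[0]: best=(e,t,(x,y),(d1/2/r,d2/2/r))
    if best is None: return None
    return plane(P,best[2],z)[:2].round(4),best
def snap(name='wrist',f=None):
    st=monitor.read_state();im=imaging.grab_frame(name)
    if f: cv2.imwrite('pics/'+f,im)
    return st,im,pose(name,st)
E
python3 - <<'E'
from h import *
im=cv2.imread('pics/w1.png');P=pose('wrist')
for n,x in dict(A=(.468,.260),B=(.561,.293),C=(.592,.057),D=(.477,-.004)).items(): print(n,rim(im,P,x,.07))
for u in [(305,203),(302,293),(70,248),(25,112)]: print(plane(P,u,.07))
print('lid',plane(P,(207,276),.0125))
E
```

```text
A (array([0.4682, 0.2665]), (np.float64(0.06350113949412894), 225, (304.1010437011719, 203.94984436035156), (np.float64(1.007620802185429), np.float64(1.0516418165778367))))
B (array([0.56  , 0.2999]), (np.float64(0.21272473483357746), 210, (302.4394226074219, 294.567138671875), (np.float64(1.012635415528252), np.float64(1.1349521462490635))))
C (array([0.5904, 0.0608]), (np.float64(0.36760688193848046), 225, (68.3829116821289, 246.9456787109375), (np.float64(1.003141426862187), np.float64(1.2199127568622044))))
D (array([ 0.475 , -0.0019]), (np.float64(0.34180432807083916), 225, (21.07623291015625, 112.01931762695312), (np.float64(0.9507142090339487), np.float64(1.1785117668637424))))
[0.46701997 0.26699767 0.07      ]
[0.55846457 0.29883606 0.07      ]
[0.5909923  0.06257591 0.07      ]
[0.47381989 0.00142836 0.07      ]
lid [0.60663543 0.19722667 0.0125    ]
```

Request:
drive_tool(
  rows=[
    [[0,0,0,0,2.4,-2,0],[0,0,0,0,0,-3,0],[0,0,0,0,0,-4,0],[0,0,0,0,0,-4,0],[0,0,0,0,0,-2,0],[0,0,0,0,0,-1,0],[0,0,0,0,0,0,0]],
  ],
)

```text
time: 2.52
tool_pos: [0.4641, 0.2742, 0.0494]
eef_rot: [-3.14, 0.005, 1.925]
wrist_force: [0.0, -0.5, 0.1]
gripper_width: 1.001
```

```bash
python3 - <<'E'
from h import *
st,im,P=snap(f='w2.png');print(st['tool_pos'],st['eef_rot'],rim(im,P,(.467,.2665),.07))
E
```

```text
[0.4640746  0.27417584 0.04944773] [-3.13967126  0.00454875  1.92502135] (array([0.4676, 0.2666]), (np.float64(0.16744706595192949), 210, (262.5472412109375, 278.84991455078125), (np.float64(1.0516686169110054), np.float64(1.128973479772499))))
```

Request:
drive_tool(
  rows=[
    [[0,0,0,0.35,-0.75,0,0],[0,0,0,0,0,-0.9,0],[0,0,0,0,0,0,0],[0,0,0,0,0,0,255],[0,0,0,0,0,0,255],[0,0,0,0,0,0,255],[0,0,0,0,0,0,255],[0,0,0,0,0,0,255]],
  ],
)

```text
time: 3.58
tool_pos: [0.4692, 0.2667, 0.043]
eef_rot: [3.139, 0.004, 1.925]
wrist_force: [0.8, -0.7, -1.2]
gripper_width: 0.677
```

Request:
drive_tool(
  rows=[
    [[0,0,0,0,0,3,255],[0,0,0,0,0,5,255],[0,0,0,0,0,5,255],[0,0,0,0.8,-3.0,2,255],[0,0,0,1.2,-5,0,255],[0,0,0,1.2,-5,0,255],[0,0,0,1.2,-5,0,255],[0,0,0,1.2,-5,0,255],[0,0,0,1.2,-5,0,255],[0,0,0,1.2,-5,0,255],[0,0,0,1.2,-5,0,255],[0,0,0,1.2,-5,0,255],[0,0,0,1.2,-5,0,255],[0,0,0,0.6,-2.5,0,255],[0,0,0,0,0,0,255],[0,0,0,0,0,0,255]],
  ],
)

```text
time: 5.58
tool_pos: [0.5902, -0.2541, 0.1956]
eef_rot: [3.141, 0.003, 1.928]
wrist_force: [0.3, 0.7, -1.1]
gripper_width: 0.679
```

```bash
python3 - <<'E'
from h import *
st,im,P=snap(f='w3.png');print(st['tool_pos'],st['eef_rot'],proj(P,(.588,-.273,.042)))
t=st['tool_pos'];print('held',rim(im,P,t[:2],t[2]-.043+.07))
E
```

```text
[ 0.59016446 -0.25407222  0.19557853] [3.14110476e+00 2.63741609e-03 1.92751126e+00] [263.31109537 184.1466487 ]
held (array([ 0.5879, -0.2549]), (np.float64(0.182821255733445), 210, (280.0487976074219, 279.5736389160156), (np.float64(1.0284528787859755), np.float64(1.1261047489191907))))
```

View pics/w3.png

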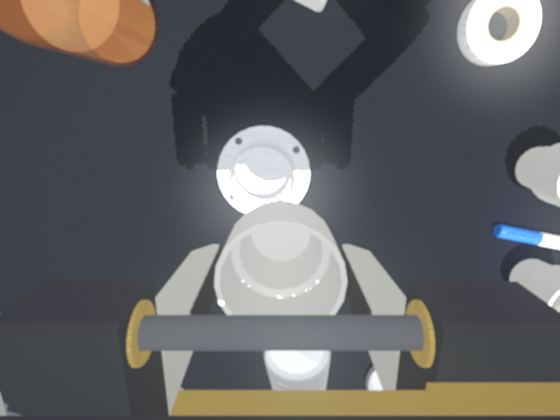

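The held pot is in the lower middle, rim near (281,278). The stand's foot disc is clear, centred near (264,172). Fitting its position now.

```bash
python3 - <<'E'
from h import *
im=cv2.imread('pics/w3.png');P=pose('wrist')
g=cv2.GaussianBlur(cv2.cvtColor(im,cv2.COLOR_BGR2GRAY),(3,3),0)
# radial outer edge of foot disc from centre guess
pts=[]
for a in np.radians(np.arange(-200,20,4)):
    r=np.arange(35,60,.5);u=264+r*np.cos(a);v=173+r*np.sin(a)
    p=cv2.remap(g,u.astype(np.float32)[None],v.astype(np.float32)[None],1)[0].astype(float)
    d=p[4:]-p[:-4];i=d.argmin()
    if d[i]<-30: pts.append((u[i+2],v[i+2]))
pts=np.array(pts);E=cv2.fitEllipse(pts.astype(np.float32));print(len(pts),E)
W=np.array([plane(P,p,.006)[:2] for p in pts])
A=np.c_[2*W,np.ones(len(W))];s=np.linalg.lstsq(A,(W**2).sum(1),rcond=None)[0];print('circle',s[:2],np.sqrt(s[2]+s[:2]@s[:2]))
print(plane(P,E[0],.006))
E
```

```text
55 ((263.22808837890625, 172.96726989746094), (93.89533233642578, 96.50909423828125), 164.92416381835938)
circle [ 0.58507894 -0.27600975] 0.050629087946130615
[ 0.58447344 -0.27620305  0.006     ]
```

Request:
drive_tool(
  rows=[
    [[0,0,0,-0.2,-1.2,-2,255],[0,0,0,0,-0.4,-3,255],[0,0,0,0,0,-2,255],[0,0,0,0,0,0,255]],
  ],
)

```text
time: 6.12
tool_pos: [0.5873, -0.2685, 0.121]
eef_rot: [3.141, 0.002, 1.931]
wrist_force: [0.7, 0.2, -0.7]
gripper_width: 0.677
```

```bash
python3 - <<'E'
from h import *
st,im,P=snap(f='w4.png');print(st['tool_pos'],st['eef_rot'],proj(P,(.585,-.276,.006)))
E
```

```text
[ 0.58726841 -0.26846232  0.12104914] [3.14138748e+00 2.40881763e-03 1.93112431e+00] [273.39700201 197.88029247]
```

Request:
drive_tool(
  rows=[
    [[0,0,0,-0.1,-0.65,-0.5,255],[0,0,0,0,0,-0.5,255],[0,0,0,0,0,0,255],[0,0,0,0,0,0,255]],
  ],
)

```text
time: 6.68
tool_pos: [0.5875, -0.276, 0.1142]
eef_rot: [3.138, 0.006, 1.931]
wrist_force: [0.2, -0.5, -1.0]
gripper_width: 0.674
```

```bash
python3 - <<'E'
from h import *
st,im,P=snap();print(st['tool_pos'],st['eef_rot'],proj(P,(.585,-.276,.006)))
a=snap('scene');b=snap('side')
o=np.hstack([cv2.resize(im[80:380,130:430],(400,400)),cv2.resize(a[1][190:290,320:420],(400,400),interpolation=cv2.INTER_CUBIC)])
cv2.imwrite('pics/w5.png',o)
E
```

```text
[ 0.58753732 -0.27595676  0.11417429] [3.1381797  0.00596332 1.9313599 ] [282.04680632 202.23368021]
```

View pics/w5.png

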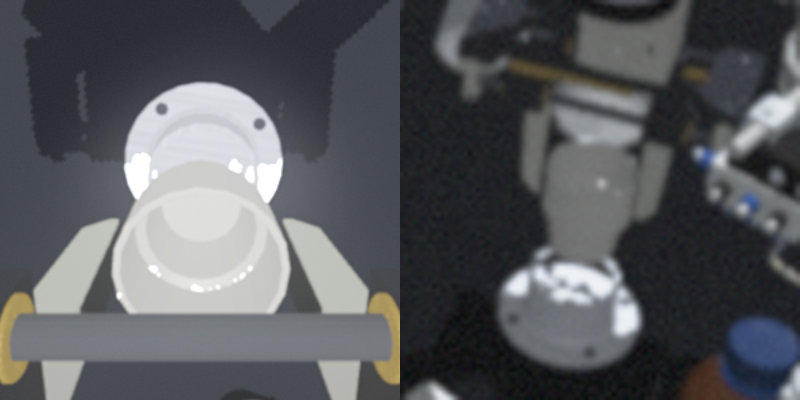

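Request:
drive_tool(
  rows=[
    [[0,0,0,-0.1,0,-1.5,255],[0,0,0,0,0,-1.5,255],[0,0,0,0,0,-1.2,255],[0,0,0,0,0,0,255]],
  ],
)

```text
time: 7.32
tool_pos: [0.5858, -0.2755, 0.0678]
eef_rot: [3.139, 0.005, 1.932]
wrist_force: [0.4, 0.0, -1.0]
gripper_width: 0.678
```

Request:
drive_tool(
  rows=[
    [[0,0,0,0.05,0,-0.6,255],[0,0,0,0,0,-0.4,255],[0,0,0,0,0,-0.3,255],[0,0,0,0,0,-0.3,255],[0,0,0,0,0,0,255]],
  ],
)

```text
time: 7.95
tool_pos: [0.5868, -0.2757, 0.0516]
eef_rot: [3.139, 0.005, 1.932]
wrist_force: [-0.6, 0.0, -0.5]
gripper_width: 0.677
```

Request:
drive_tool(
  rows=[
    [[0,0,0,0,0,-0.3,255],[0,0,0,0,0,-0.2,255]],
  ],
)

```text
time: 8.2
tool_pos: [0.5876, -0.2759, 0.0505]
eef_rot: [3.137, 0.007, 1.932]
wrist_force: [-8.9, 5.2, 16.3]
gripper_width: 0.677
```

Contact came at the expected seating height with 16 N upward, so the pot is home. Releasing and moving to pot D, the next clear one.

Request:
drive_tool(
  rows=[
    [[0,0,0,0,0,0.1,0],[0,0,0,0,0,0,0],[0,0,0,0,0,0,0],[0,0,0,0,0,0,0],[0,0,0,0,0,3,0],[0,0,0,0,0,5,0],[0,0,0,0,0,5,0],[0,0,0,-1,4,1,0],[0,0,0,-2.2,5,0,0],[0,0,0,-2.2,5,0,0],[0,0,0,-2.2,5,0,0],[0,0,0,-2.2,4,0,0],[0,0,0,-0.5,2,0,0],[0,0,0,0,0,0,0],[0,0,0,0,0,0,0]],
  ],
)

```text
time: 10.07
tool_pos: [0.4801, -0.0197, 0.195]
eef_rot: [3.135, 0.007, 1.931]
wrist_force: [-0.4, -0.1, -0.2]
gripper_width: 1.001
```

```bash
python3 - <<'E'
from h import *
st,im,P=snap(f='w6.png');print(st['tool_pos'],st['eef_rot'])
for x in [(.475,-.001),(.591,.061)]: print(rim(im,P,x,.07), proj(P,(*x,.07)))
E
```

```text
[ 0.48014127 -0.01965165  0.19503819] [3.13519658 0.00675584 1.93094221]
(array([ 0.4754, -0.0022]), (np.float64(0.07031516473178367), 165, (301.1839294433594, 201.28378295898438), (np.float64(1.0385659541320753), np.float64(1.0665853620516155)))) [302.62376313 201.33698356]
(array([0.5824, 0.0577]), (np.float64(0.3098363958128836), 225, (317.5, 317.84832763671875), (np.float64(0.7124333043587014), np.float64(1.0309091957330592)))) [317.24488184 325.70780903]
```

View pics/w6.png

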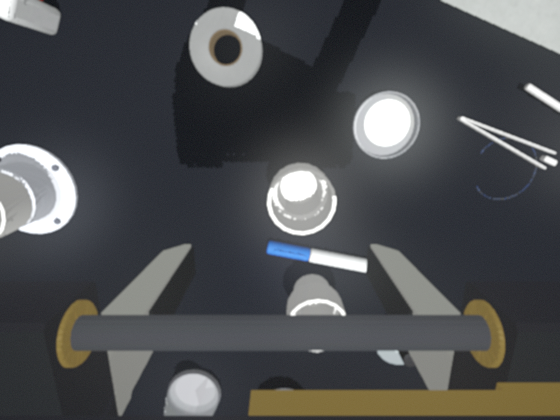

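The picture shows D at (301,201) with its rim clear, the marker between D and C, the tape at (226,46), the dish at (387,123), and pot 1 sitting in the stand at left.

```bash
cat >> h.py <<'E'
def fix(st,yaw=1.93):
    return np.degrees((Ro.from_euler('xyz',[np.pi,0,yaw])*Ro.from_euler('xyz',st['eef_rot']).inv()).as_rotvec()).round(2)
E
python3 -c "
from h import *
print(fix(monitor.read_state()))"
```

```text
[ 0.23  0.47 -0.03]
```

Request:
drive_tool(
  rows=[
    [[0.2,0.4,0,-0.4,1.4,-2,0],[0,0,0,0,0,-4,0],[0,0,0,0,0,-4,0],[0,0,0,0,0,-2.5,0],[0,0,0,0,0,-1,0],[0,0,0,0,0,0,0]],
  ],
)

```text
time: 10.88
tool_pos: [0.4735, -0.005, 0.0496]
eef_rot: [-3.137, -0.003, 1.926]
wrist_force: [0.4, -0.0, -0.2]
gripper_width: 1.002
```

```bash
python3 - <<'E'
from h import *
st,im,P=snap();print(st['tool_pos'],fix(st),rim(im,P,(.475,-.002),.07))
E
```

```text
[ 0.47353573 -0.0049871   0.04956559] [-0.06 -0.32  0.22] (array([ 0.4741, -0.0025]), (np.float64(0.1705354760525135), 180, (284.6104431152344, 279.96087646484375), (np.float64(1.0223181839653315), np.float64(1.116324726218471))))
```

Request:
drive_tool(
  rows=[
    [[0,-0.3,0.2,0.15,0.3,-0.3,0],[0,0,0,0,0,-0.3,0],[0,0,0,0,0,0,255],[0,0,0,0,0,0,255],[0,0,0,0,0,0,255],[0,0,0,0,0,0,255],[0,0,0,0,0,0,255],[0,0,0,0,0,0,255]],
  ],
)

```text
time: 11.92
tool_pos: [0.4768, -0.0018, 0.0464]
eef_rot: [3.137, 0.001, 1.93]
wrist_force: [0.5, -0.4, -0.1]
gripper_width: 0.684
```

Request:
drive_tool(
  rows=[
    [[0,0,0,0,0,3,255],[0,0,0,0,0,5,255],[0,0,0,0,0,4,255],[0,0,0,1,-2.5,2,255],[0,0,0,2,-5,0,255],[0,0,0,2,-5,0,255],[0,0,0,2,-5,0,255],[0,0,0,2,-5,0,255],[0,0,0,1,-2.5,0,255],[0,0,0,0,0,0,255],[0,0,0,0,0,0,255]],
  ],
)

```text
time: 13.3
tool_pos: [0.5772, -0.2598, 0.1892]
eef_rot: [3.138, -0.0, 1.931]
wrist_force: [0.1, 0.4, -1.6]
gripper_width: 0.682
```

```bash
python3 - <<'E'
from h import *
st,im,P=snap(f='w7.png');t=st['tool_pos'];print(t,fix(st));print('held',rim(im,P,t[:2],t[2]+.027),'\nstacked',rim(im,P,(.585,-.276),.078), proj(P,(.585,-.276,.078)))
E
```

```text
[ 0.57719887 -0.25976075  0.18915327] [-0.09  0.16 -0.07]
held (array([ 0.5731, -0.2614]), (np.float64(0.1563873175826468), 210, (279.9547424316406, 275.9537353515625), (np.float64(1.0117478417182602), np.float64(1.103358447208131)))) 
stacked (array([ 0.5774, -0.2825]), (np.float64(0.38475836430129284), 225, (255.1825714111328, 195.1752166748047), (np.float64(0.6280399303502535), np.float64(0.8070371467136869)))) [259.39325964 205.79783413]
```

View pics/w7.png

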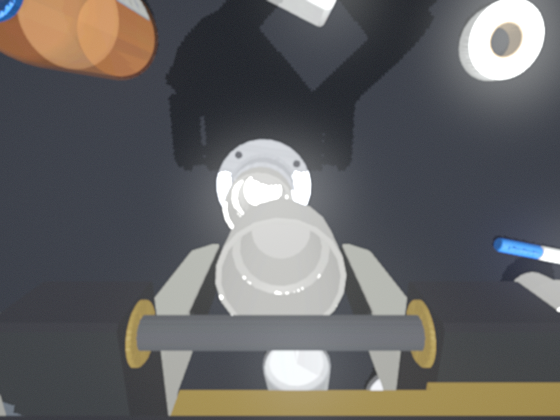

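The stacked pot is upright in the stand at about (255,200), and the held pot is level. Moving above the stand.

Request:
drive_tool(
  rows=[
    [[0,0.1,0,0.75,-1.3,-1,255],[0,0,0,0,0,-1.5,255],[0,0,0,0,0,-1.2,255],[0,0,0,0,0,0,255],[0,0,0,0,0,0,255]],
  ],
)

```text
time: 13.98
tool_pos: [0.5848, -0.2714, 0.1491]
eef_rot: [3.14, -0.002, 1.934]
wrist_force: [0.6, 0.1, -0.1]
gripper_width: 0.679
```

Request:
drive_tool(
  rows=[
    [[0,0,0,0.2,-0.4,-0.5,255],[0,0,0,0,0,0,255],[0,0,0,0,0,-1.0,255],[0,0,0,0,0,0,255],[0,0,0,0,0,0,255]],
  ],
)

```text
time: 14.6
tool_pos: [0.5871, -0.2757, 0.1339]
eef_rot: [3.14, -0.001, 1.934]
wrist_force: [-0.6, -0.7, -0.3]
gripper_width: 0.679
```

Laterally on target. Descending into the first pot.

Request:
drive_tool(
  rows=[
    [[0,0,0,0,0,-1,255],[0,0,0,0,0,-1,255],[0,0,0,0,0,-1,255],[0,0,0,0,0,-0.5,255],[0,0,0,0,0,0,255]],
  ],
)

```text
time: 15.22
tool_pos: [0.5868, -0.2756, 0.0958]
eef_rot: [3.14, -0.001, 1.934]
wrist_force: [0.5, 1.0, -1.7]
gripper_width: 0.685
```

Request:
drive_tool(
  rows=[
    [[0,0,0,0,0,-0.3,255],[0,0,0,0,0,-0.2,255],[0,0,0,0,0,-0.2,255],[0,0,0,0,0,-0.2,255]],
  ],
)

```text
time: 15.72
tool_pos: [0.5876, -0.2758, 0.0903]
eef_rot: [3.138, 0.001, 1.934]
wrist_force: [-11.1, 5.8, 20.8]
gripper_width: 0.685
```

Request:
drive_tool(
  rows=[
    [[0,0,0,0,0,0.1,0],[0,0,0,0,0,0,0],[0,0,0,0,0,0,0],[0,0,0,0,0,0,0],[0,0,0,0,0,3,0],[0,0,0,0,0,5,0],[0,0,0,0,0,2,0],[0,0,0,-0.2,3,0,0],[0,0,0,-0.2,5,0,0],[0,0,0,-0.2,5,0,0],[0,0,0,-0.2,5,0,0],[0,0,0,-0.2,5,0,0],[0,0,0,0,5,0,0],[0,0,0,0,3,0,0],[0,0,0,0,0,0,0],[0,0,0,0,0,0,0]],
  ],
)

```text
time: 17.73
tool_pos: [0.5741, 0.0429, 0.1872]
eef_rot: [-3.139, -0.003, 1.932]
wrist_force: [-1.0, -0.4, -0.2]
gripper_width: 0.998
```

```bash
python3 - <<'E'
from h import *
st,im,P=snap(f='w8.png');print(st['tool_pos'],fix(st))
for x in [(.591,.061),(.56,.299)]: print(rim(im,P,x,.07), proj(P,(*x,.07)))
E
```

```text
[0.57411974 0.04294086 0.18724348] [-0.11 -0.19 -0.14]
(array([0.5903, 0.0604]), (np.float64(0.11067669719948692), 210, (291.7803955078125, 225.78736877441406), (np.float64(1.0516028719261432), np.float64(1.0982247018557258)))) [292.10769574 226.74057134]
(array([0.5495, 0.2856]), (np.float64(0.6475668017731089), 210, (533.0338134765625, 267.6888427734375), (np.float64(0.38931934505042354), np.float64(0.8800499738366065)))) [539.15251281 281.68944523]
```

Request:
drive_tool(
  rows=[
    [[0,-0.2,-0.1,1.4,1.4,-2,0],[0,0,0,0,0,-4,0],[0,0,0,0,0,-4,0],[0,0,0,0,0,-1.5,0],[0,0,0,0,0,-1,0],[0,0,0,0,0,0,0]],
  ],
)

```text
time: 18.52
tool_pos: [0.5898, 0.0517, 0.0607]
eef_rot: [3.138, -0.0, 1.924]
wrist_force: [0.3, -0.2, -0.0]
gripper_width: 1.005
```

```bash
python3 - <<'E'
from h import *
st,im,P=snap();print(st['tool_pos'],fix(st),rim(im,P,(.591,.06),.07))
E
```

```text
[0.58977279 0.05171566 0.06068566] [-0.08  0.18  0.37] (array([0.59  , 0.0607]), (np.float64(0.16864493727420315), 225, (296.17706298828125, 273.09942626953125), (np.float64(1.04244264022146), np.float64(1.1251429173500467))))
```

Request:
drive_tool(
  rows=[
    [[0,0.2,0.3,0.1,0.9,-0.7,0],[0,0,0,0,0,-0.7,0],[0,0,0,0,0,0,0],[0,0,0,0,0,0,255],[0,0,0,0,0,0,255],[0,0,0,0,0,0,255],[0,0,0,0,0,0,255],[0,0,0,0,0,0,255],[0,0,0,0,0,0,255]],
  ],
)

```text
time: 19.7
tool_pos: [0.5924, 0.0616, 0.0492]
eef_rot: [3.137, -0.0, 1.93]
wrist_force: [0.3, -1.1, 0.5]
gripper_width: 0.677
```

Request:
drive_tool(
  rows=[
    [[0,0.1,0,0,0,3,255],[0,0,0,0,0,5,255],[0,0,0,0,0,5,255],[0,0,0,0,0,4,255],[0,0,0,0,-3,0,255],[0,0,0,0,-5,0,255],[0,0,0,0,-5,0,255],[0,0,0,0,-5,0,255],[0,0,0,0,-5,0,255],[0,0,0,0,-5,0,255],[0,0,0,0,-3,0,255],[0,0,0,0,0,0,255],[0,0,0,0,0,0,255]],
  ],
)

```text
time: 21.32
tool_pos: [0.589, -0.2576, 0.2233]
eef_rot: [3.141, -0.002, 1.931]
wrist_force: [-0.0, 0.5, -1.0]
gripper_width: 0.677
```

```bash
python3 - <<'E'
from h import *
st,im,P=snap(f='w9.png');t=st['tool_pos'];print(t,fix(st));print('held',rim(im,P,t[:2],t[2]+.021)); print(proj(P,(.586,-.276,.114)))
E
```

```text
[ 0.58901775 -0.25761073  0.22331198] [-0.11  0.01 -0.06]
held (array([ 0.5861, -0.2588]), (np.float64(0.16460492804154547), 210, (280.0235290527344, 272.2801208496094), (np.float64(1.0327335153400437), np.float64(1.1181850649326295))))
[261.00020291 194.34907684]
```

View pics/w9.png

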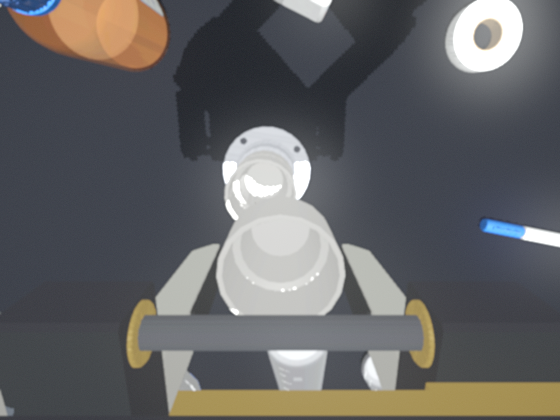

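The held pot is level. The stacked pots stand straight, with the top rim at about (262,190), where predicted. Aligning.

Request:
drive_tool(
  rows=[
    [[0,0,0,-0.15,-1.5,-1,255],[0,0,0,0,0,-1.5,255],[0,0,0,0,0,0,255],[0,0,0,0,0,0,255]],
  ],
)

```text
time: 21.88
tool_pos: [0.5875, -0.2715, 0.1959]
eef_rot: [3.141, -0.002, 1.934]
wrist_force: [0.4, 0.9, -1.7]
gripper_width: 0.675
```

Request:
drive_tool(
  rows=[
    [[0,0,0,-0.05,-0.4,-1,255],[0,0,0,0,0,-0.8,255],[0,0,0,0,0,0,255],[0,0,0,0,0,0,255]],
  ],
)

```text
time: 22.38
tool_pos: [0.5871, -0.2756, 0.1769]
eef_rot: [3.141, -0.002, 1.934]
wrist_force: [-0.7, -0.2, -1.1]
gripper_width: 0.677
```

Request:
drive_tool(
  rows=[
    [[0,0,0,0,0,-1,255],[0,0,0,0,0,-1,255],[0,0,0,0,0,-1,255],[0,0,0,0,0,-1,255],[0,0,0,0,0,0,255]],
  ],
)

```text
time: 23.0
tool_pos: [0.5869, -0.2753, 0.1335]
eef_rot: [3.142, -0.003, 1.934]
wrist_force: [0.3, 0.6, -2.1]
gripper_width: 0.675
```

Request:
drive_tool(
  rows=[
    [[0,0,0,0,0,-0.3,255],[0,0,0,0,0,-0.2,255],[0,0,0,0,0,-0.2,255]],
  ],
)

```text
time: 23.38
tool_pos: [0.5875, -0.2755, 0.1289]
eef_rot: [3.14, -0.001, 1.934]
wrist_force: [-6.4, 2.7, 19.2]
gripper_width: 0.673
```

Request:
drive_tool(
  rows=[
    [[0,0,0,0,0,0.1,0],[0,0,0,0,0,0,0],[0,0,0,0,0,0,0],[0,0,0,0,0,0,0],[0,0,0,0,0,3,0],[0,0,0,0,0,4,0],[0,0,0,-0.2,3,0,0],[0,0,0,-0.2,5,0,0],[0,0,0,-0.2,5,0,0],[0,0,0,-0.2,5,0,0],[0,0,0,-0.2,5,0,0],[0,0,0,-0.2,5,0,0],[0,0,0,-0.2,5,0,0],[0,0,0,-0.2,5,0,0],[0,0,0,-0.2,5,0,0],[0,0,0,0,5,0,0],[0,0,0,0,3,0,0],[0,0,0,0,1,0,0],[0,0,0,0,0,0,0]],
  ],
)

```text
time: 25.75
tool_pos: [0.5659, 0.2599, 0.2012]
eef_rot: [3.139, -0.001, 1.932]
wrist_force: [-0.0, -0.3, -0.2]
gripper_width: 0.999
```

```bash
python3 - <<'E'
from h import *
st,im,P=snap(f='w10.png');print(st['tool_pos'],fix(st))
for x in [(.559,.299)]: print(rim(im,P,x,.07), proj(P,(*x,.07)))
E
```

```text
[0.56590664 0.25991296 0.20116596] [-0.08  0.11 -0.14]
(array([0.5592, 0.2986]), (np.float64(0.10245995296444643), 210, (321.88671875, 206.01528930664062), (np.float64(1.0701058459953885), np.float64(1.0967834087958435)))) [322.43592956 205.94181078]
```

View pics/w10.png

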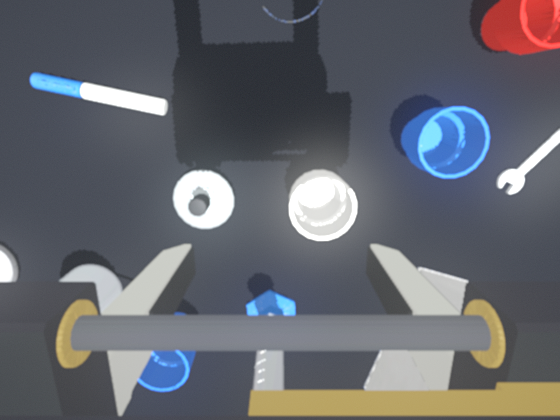

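B is unmoved at (.559,.299). The lid is at (204,199) with its dark knob, and the cylinder and blue pots sit clear of the fingers.

Request:
drive_tool(
  rows=[
    [[0,0,0,-0.4,3.4,0,0],[0,0,0,0,0,-3,0],[0,0,0,0,0,-4,0],[0,0,0,0,0,-4,0],[0,0,0,0,0,-2.0,0],[0,0,0,0,0,0,0],[0,0,0,0,0,0,0]],
  ],
)

```text
time: 26.68
tool_pos: [0.5647, 0.2873, 0.0717]
eef_rot: [3.134, 0.0, 1.924]
wrist_force: [0.5, -0.3, -0.3]
gripper_width: 0.996
```

```bash
python3 - <<'E'
from h import *
st,im,P=snap();print(st['tool_pos'],fix(st),rim(im,P,(.559,.299),.07))
E
```

```text
[0.56470855 0.28727537 0.071658  ] [-0.14  0.4   0.33] (array([0.5599, 0.2998]), (np.float64(0.12356841976130384), 210, (304.6437683105469, 257.8657531738281), (np.float64(1.0326355600234407), np.float64(1.095867805524521))))
```

Request:
drive_tool(
  rows=[
    [[0,0.4,0.3,-0.4,1.15,0,0],[0,0,0,0,0,-1.3,0],[0,0,0,0,0,-1.1,0],[0,0,0,0,0,0,0],[0,0,0,0,0,0,0]],
  ],
)

```text
time: 27.35
tool_pos: [0.5609, 0.3003, 0.0478]
eef_rot: [3.139, -0.003, 1.931]
wrist_force: [-0.2, -2.0, -0.5]
gripper_width: 1.0
```

Request:
drive_tool(
  rows=[
    [[0,0,0,0,-0.1,-0.3,0],[0,0,0,0,0,0,255],[0,0,0,0,0,0,255],[0,0,0,0,0,0,255],[0,0,0,0,0,0,255],[0,0,0,0,0,0,255],[0,0,0,0,0,0,255]],
  ],
)

```text
time: 28.22
tool_pos: [0.5612, 0.2991, 0.0453]
eef_rot: [3.138, -0.003, 1.93]
wrist_force: [0.4, 0.1, 0.4]
gripper_width: 0.684
```

Request:
drive_tool(
  rows=[
    [[0,0,0,0,0,3,255],[0,0,0,0,0,5,255],[0,0,0,0,0,5,255],[0,0,0,0,0,5,255],[0,0,0,0,-1,3,255],[0,0,0,0.2,-4,0,255],[0,0,0,0.2,-5,0,255],[0,0,0,0.2,-5,0,255],[0,0,0,0.2,-5,0,255],[0,0,0,0.2,-5,0,255],[0,0,0,0.2,-5,0,255],[0,0,0,0.2,-5,0,255],[0,0,0,0.2,-5,0,255],[0,0,0,0.2,-5,0,255],[0,0,0,0.2,-5,0,255],[0,0,0,0.2,-3,0,255],[0,0,0,0,0,0,255],[0,0,0,0,0,0,255]],
  ],
)

```text
time: 30.48
tool_pos: [0.5785, -0.2479, 0.2604]
eef_rot: [3.14, -0.003, 1.932]
wrist_force: [-0.2, 0.9, -1.1]
gripper_width: 0.683
```

```bash
python3 - <<'E'
from h import *
st,im,P=snap(f='w11.png');t=st['tool_pos'];print(t,fix(st));print('held',rim(im,P,t[:2],t[2]+.025)); print(proj(P,(.586,-.276,.15)),rim(im,P,(.586,-.276),.15))
E
```

```text
[ 0.57848763 -0.24790643  0.26042426] [-0.18  0.05 -0.1 ]
held (array([ 0.5765, -0.2487]), (np.float64(0.187699844302175), 210, (280.065185546875, 278.16180419921875), (np.float64(1.0125422955495758), np.float64(1.1209717533067411))))
[246.12139756 201.19352439] (array([ 0.5741, -0.2798]), (np.float64(0.4384082474861313), 225, (246.40579223632812, 186.95968627929688), (np.float64(0.5550689570032896), np.float64(0.9429239855135858))))
```

View pics/w11.png

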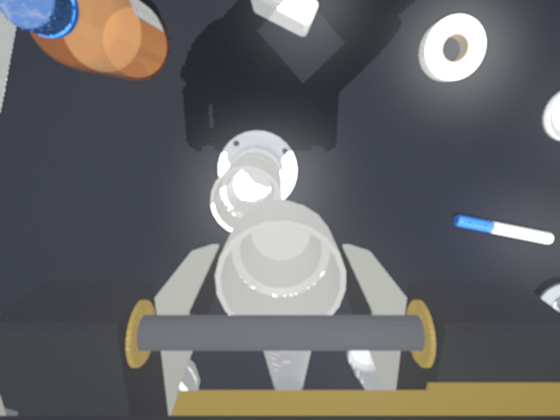

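The top rim of the stack is at about (246,200), as predicted. Aligning for pot 4.

Request:
drive_tool(
  rows=[
    [[0,0,0,0.65,-2.3,-0.8,255],[0,0,0,0,0,-1.0,255],[0,0,0,0,0,0,255],[0,0,0,0,0,0,255]],
  ],
)

```text
time: 31.02
tool_pos: [0.5858, -0.2699, 0.2414]
eef_rot: [3.14, -0.003, 1.935]
wrist_force: [0.9, -0.3, -1.2]
gripper_width: 0.681
```

Request:
drive_tool(
  rows=[
    [[0,0,0,0.1,-0.55,-1.2,255],[0,0,0,0,0,-1.0,255],[0,0,0,0,0,-0.5,255],[0,0,0,0,0,0,255],[0,0,0,0,0,0,255]],
  ],
)

```text
time: 31.65
tool_pos: [0.5868, -0.2753, 0.2126]
eef_rot: [3.139, -0.003, 1.935]
wrist_force: [0.6, -0.1, 0.1]
gripper_width: 0.68
```

Request:
drive_tool(
  rows=[
    [[0,0,0,0,0,-1.2,255],[0,0,0,0,0,-1.2,255],[0,0,0,0,0,-1.2,255],[0,0,0,0,0,-0.8,255],[0,0,0,0,0,0,255]],
  ],
)

```text
time: 32.28
tool_pos: [0.5865, -0.2751, 0.1649]
eef_rot: [3.14, -0.003, 1.935]
wrist_force: [-0.1, 1.5, -1.1]
gripper_width: 0.685
```

Request:
drive_tool(
  rows=[
    [[0,0,0,0,0,-0.2,255],[0,0,0,0,0,-0.2,255],[0,0,0,0,0,-0.2,255]],
  ],
)

```text
time: 32.65
tool_pos: [0.5873, -0.2754, 0.161]
eef_rot: [3.138, -0.001, 1.935]
wrist_force: [-3.1, 2.9, 17.7]
gripper_width: 0.68
```

Request:
drive_tool(
  rows=[
    [[0,0,0,0,0,0.1,0],[0,0,0,0,0,0,0],[0,0,0,0,0,0,0],[0,0,0,0,0,0,0],[0,0,0,0,0,3,0],[0,0,0,0,0,4,0],[0,0,0,0.1,3,0,0],[0,0,0,0.1,5,0,0],[0,0,0,0.1,5,0,0],[0,0,0,0.1,5,0,0],[0,0,0,0.1,5,0,0],[0,0,0,0.1,5,-1,0],[0,0,0,0.1,5,-2,0],[0,0,0,0.1,5,-2,0],[0,0,0,0.1,5,-2,0],[0,0,0,0,1.5,0,0],[0,0,0,0,0,0,0],[0,0,0,0,0,0,0]],
  ],
)

```text
time: 34.9
tool_pos: [0.5944, 0.1814, 0.1627]
eef_rot: [3.136, 0.0, 1.933]
wrist_force: [-0.3, 0.7, -0.2]
gripper_width: 0.999
```

```bash
python3 - <<'E'
from h import *
st,im,P=snap(f='w12.png');print(st['tool_pos'],fix(st),proj(P,(.607,.197,.0125)))
a=snap('scene')[1];b=snap('side')[1]
o=np.zeros((600,800,3),np.uint8);o[:300,:400]=cv2.resize(a,(400,300));o[:300,400:]=cv2.resize(b,(400,300));o[300:,:400]=cv2.resize(im,(400,300))
o[300:,400:]=cv2.resize(a[120:300,300:540],(400,300),interpolation=cv2.INTER_CUBIC)
cv2.imwrite('pics/c12.png',o)
E
```

```text
[0.59443651 0.18137741 0.1627228 ] [-0.1   0.29 -0.17] [290.64864459 209.84900612]
```

View pics/c12.png

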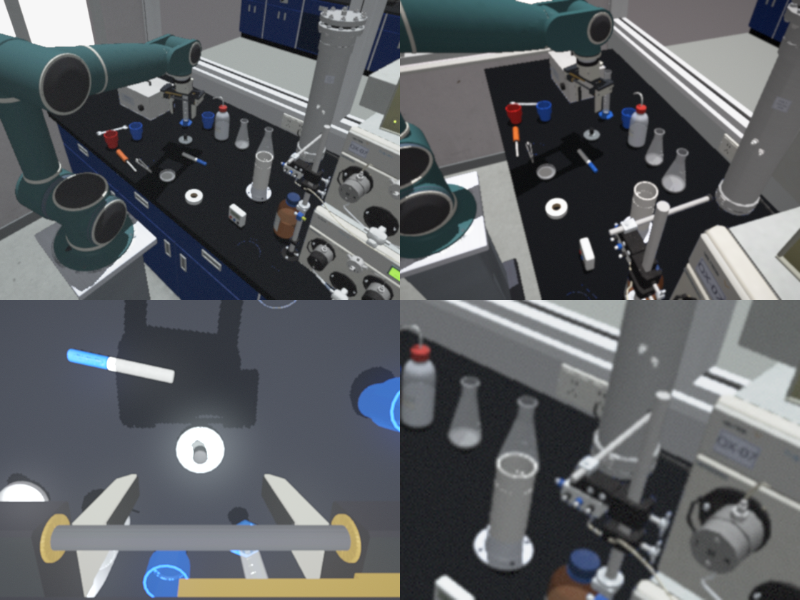

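The four pots are nested straight on the stand and no further white pot is visible. The lid is at wrist pixel (280,210), with the knob in its middle.

```bash
python3 - <<'E'
from h import *
st=monitor.read_state();P=pose('wrist',st);im=cv2.imread('pics/w12.png')
print(rim(im,P,(.607,.197),.0125,R=.033))
# knob: darker blob inside the disc
print([plane(P,(280,y),z) for y,z in ((211,.0125),)])
E
```

```text
(array([0.6105, 0.1868]), (np.float64(0.07358546462748017), 225, (279.82965087890625, 209.43373107910156), (np.float64(1.0168952744755029), np.float64(1.0615341653529244))))
[array([0.61197039, 0.1875522 , 0.0125    ])]
```

Request:
drive_tool(
  rows=[
    [[0,0.3,-0.2,1.5,0.5,-1,0],[0,0,0,0,0,-3,0],[0,0,0,0,0,-4,0],[0,0,0,0,0,-2.5,0],[0,0,0,0,0,0,0],[0,0,0,0,0,0,0]],
  ],
)

```text
time: 35.8
tool_pos: [0.612, 0.1818, 0.0593]
eef_rot: [3.135, -0.001, 1.923]
wrist_force: [0.6, 0.4, 0.3]
gripper_width: 0.998
```

```bash
python3 - <<'E'
from h import *
st,im,P=snap(f='w13.png');print(st['tool_pos'],fix(st),rim(im,P,(.611,.187),.0125,R=.033),proj(P,(.611,.187,.0125)),proj(P,(.611,.187,.045)))
E
```

```text
[0.61200774 0.18178194 0.05927212] [-0.17  0.32  0.41] (array([0.6106, 0.1872]), (np.float64(0.11462426322148433), 165, (288.37640380859375, 230.3744659423828), (np.float64(1.0353798269798395), np.float64(1.0924145143929456)))) [287.91971419 230.74201457] [289.15142079 250.23194072]
```

View pics/w13.png

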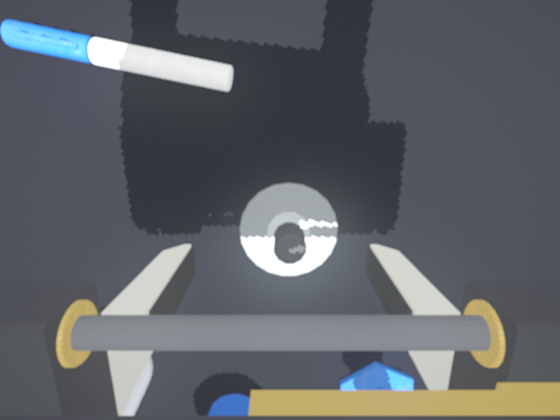

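The lid is centred at (288,230) with the knob top at about (289,249). Both fit the lid standing at (.611,.187).

Request:
drive_tool(
  rows=[
    [[0,0.3,0.4,0,0.55,-1,0],[0,0,0,0,0,-1.4,0],[0,0,0,0,0,-1.0,0],[0,0,0,0,0,0,0],[0,0,0,0,0,0,0]],
  ],
)

```text
time: 36.48
tool_pos: [0.6125, 0.1879, 0.0245]
eef_rot: [3.139, -0.003, 1.931]
wrist_force: [-0.3, -0.2, 0.6]
gripper_width: 1.001
```

Request:
drive_tool(
  rows=[
    [[0,0,0,-0.05,-0.05,-0.45,0],[0,0,0,0,0,0,0],[0,0,0,0,0,0,255],[0,0,0,0,0,0,255],[0,0,0,0,0,0,255],[0,0,0,0,0,0,255],[0,0,0,0,0,0,255],[0,0,0,0,0,0,255],[0,0,0,0,0,0,255],[0,0,0,0,0,0,255]],
  ],
  grip_force=25,
)

```text
time: 37.72
tool_pos: [0.6124, 0.1874, 0.0207]
eef_rot: [3.137, -0.002, 1.93]
wrist_force: [0.5, 0.9, -0.3]
gripper_width: 0.211
```

Request:
drive_tool(
  rows=[
    [[0,0.1,0,0,0,3,255],[0,0,0,0,0,5,255],[0,0,0,0,0,5,255],[0,0,0,0,0,5,255],[0,0,0,-0.2,-2,5,255],[0,0,0,-0.2,-4,2,255],[0,0,0,-0.2,-5,0,255],[0,0,0,-0.2,-5,0,255],[0,0,0,-0.2,-5,0,255],[0,0,0,-0.2,-5,0,255],[0,0,0,-0.2,-5,0,255],[0,0,0,-0.2,-5,0,255],[0,0,0,-0.2,-5,0,255],[0,0,0,-0.2,-3,0,255],[0,0,0,0,0,0,255],[0,0,0,0,0,0,255]],
  ],
)

```text
time: 39.72
tool_pos: [0.5864, -0.2663, 0.2757]
eef_rot: [-3.14, -0.004, 1.932]
wrist_force: [0.4, -0.3, -1.1]
gripper_width: 0.209
```

```bash
python3 - <<'E'
from h import *
st,im,P=snap(f='w14.png');t=st['tool_pos'];print(t,fix(st));print('top rim',rim(im,P,(.586,-.276),.186), proj(P,(.586,-.276,.186)));print('lid',rim(im,P,t[:2],t[2]-.008,R=.033),proj(P,(t[0],t[1],t[2]-.008)))
E
```

```text
[ 0.58636624 -0.26633338  0.27574636] [-0.19 -0.16 -0.11]
top rim (array([ 0.5659, -0.2829]), (np.float64(0.615168879533912), 165, (269.1803283691406, 181.026611328125), (np.float64(1.1876425421647285), np.float64(1.459115681284095)))) [268.61404068 207.24720533]
lid (array([ 0.5495, -0.2864]), (np.float64(0.17358888670053318), 165, (269.1803283691406, 181.026611328125), (np.float64(0.8282199192811311), np.float64(1.0175356884507163)))) [280.1073521  253.44917901]
```

View pics/w14.png

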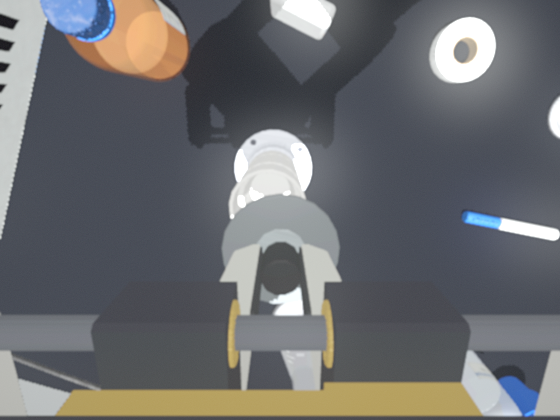

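The lid hangs level, disc spanning x 222–339 about (281,252), and the top pot sits beneath it at about (268,205). Aligning.

Request:
drive_tool(
  rows=[
    [[0,-0.2,0,0,-0.8,-1,255],[0,0,0,0,0,-1.5,255],[0,0,0,0,0,-1.2,255],[0,0,0,0,0,0,255],[0,0,0,0,0,0,255]],
  ],
)

```text
time: 40.4
tool_pos: [0.5866, -0.2723, 0.2353]
eef_rot: [3.14, -0.004, 1.935]
wrist_force: [-0.0, -0.2, -1.3]
gripper_width: 0.21
```

Request:
drive_tool(
  rows=[
    [[0,0,0,-0.05,-0.35,-0.6,255],[0,0,0,0,0,-0.7,255],[0,0,0,0,0,0,255],[0,0,0,0,0,0,255]],
  ],
)

```text
time: 40.9
tool_pos: [0.5862, -0.2762, 0.2221]
eef_rot: [3.139, -0.003, 1.935]
wrist_force: [1.1, 0.8, -0.4]
gripper_width: 0.207
```

```bash
python3 - <<'E'
from h import *
st,im,P=snap(f='w15.png');t=st['tool_pos'];print(t,fix(st))
s=snap('side',f='s15.png');b=snap('scene',f='sc15.png')
o=np.hstack([cv2.resize(s[1][190:340,270:420],(400,400),interpolation=cv2.INTER_CUBIC),cv2.resize(b[1][150:280,310:440],(400,400),interpolation=cv2.INTER_CUBIC)])
cv2.imwrite('pics/c15.png',o)
E
```

```text
[ 0.58620613 -0.27623146  0.22209794] [-0.19  0.06 -0.28]
```

View pics/c15.png

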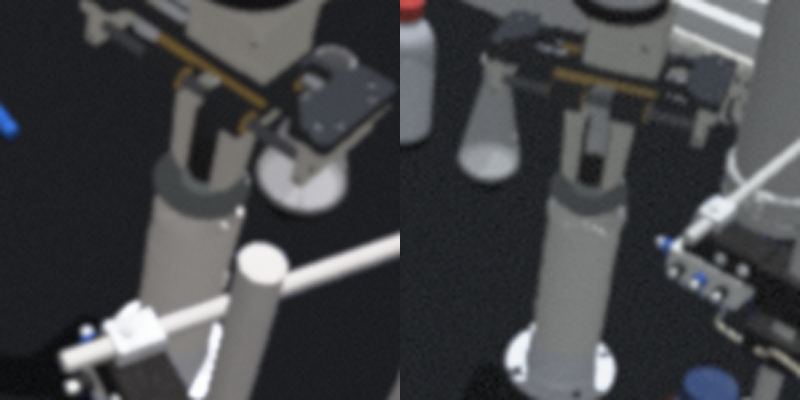

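Both outside views show the lid centred over the top pot. Lowering gently.

Request:
drive_tool(
  rows=[
    [[0,0,0,0,0,-0.8,255],[0,0,0,0,0,-0.7,255],[0,0,0,0,0,-0.4,255],[0,0,0,0,0,0,255],[0,0,0,0,0,0,255]],
  ],
)

```text
time: 41.68
tool_pos: [0.5861, -0.2761, 0.2015]
eef_rot: [3.14, -0.003, 1.935]
wrist_force: [0.7, 0.2, -1.5]
gripper_width: 0.209
```

Request:
drive_tool(
  rows=[
    [[0,0,0,0,0,-0.25,255],[0,0,0,0,0,0,255],[0,0,0,0,0,-0.15,255],[0,0,0,0,0,0,255]],
  ],
)

```text
time: 42.18
tool_pos: [0.5863, -0.2762, 0.1977]
eef_rot: [3.139, -0.003, 1.935]
wrist_force: [0.0, 0.4, -0.8]
gripper_width: 0.208
```

Request:
drive_tool(
  rows=[
    [[0,0,0,0,0,-0.1,255],[0,0,0,0,0,0,255]],
  ],
)

```text
time: 42.42
tool_pos: [0.5863, -0.2762, 0.1968]
eef_rot: [3.139, -0.002, 1.935]
wrist_force: [-0.3, 0.6, -2.4]
gripper_width: 0.211
```

Request:
drive_tool(
  rows=[
    [[0,0,0,0,0,0,0],[0,0,0,0,0,0,0],[0,0,0,0,0,0,0],[0,0,0,0,0,0,0],[0,0,0,0,0,0,0],[0,0,0,0,0,3,0],[0,0,0,0,0,3,0],[0,0,0,0,0,1,0],[0,0,0,0,0,0,0]],
  ],
)

```text
time: 43.55
tool_pos: [0.5861, -0.2761, 0.2676]
eef_rot: [3.14, -0.003, 1.935]
wrist_force: [-0.6, 0.6, -0.4]
gripper_width: 0.999
```

```bash
python3 - <<'E'
from h import *
st,im,P=snap(f='w16.png');t=st['tool_pos'];print(t,fix(st));X=(.5855,-.2763)
print('lid',rim(im,P,X,.1885,R=.033),proj(P,(*X,.1885)),proj(P,(*X,.221)))
s=snap('side');b=snap('scene')
o=np.zeros((600,800,3),np.uint8);o[:300,:400]=cv2.resize(s[1][190:302,270:420],(400,300),interpolation=cv2.INTER_CUBIC);o[:300,400:]=cv2.resize(b[1][170:267,310:440],(400,300),interpolation=cv2.INTER_CUBIC)
o[300:,:400]=cv2.resize(im,(400,300));o[300:,400:]=cv2.resize(im[150:330,160:400],(400,300))
cv2.imwrite('pics/c16.png',o)
E
```

```text
[ 0.58605947 -0.2760518   0.26763468] [-0.21  0.04 -0.29]
lid (array([ 0.5534, -0.2884]), (np.float64(0.01164786713549748), 165, (280.02801513671875, 170.37274169921875), (np.float64(0.9585035632498372), np.float64(0.9959750492556023)))) [279.89064074 214.64541528] [279.95601093 229.06216828]
```

```bash
python3 - <<'E'
from h import *
im=cv2.imread('pics/w16.png');P=pose('wrist')
g=cv2.GaussianBlur(cv2.cvtColor(im,cv2.COLOR_BGR2GRAY),(3,3),0)
print('col280',dict((int(y),int(g[y,280])) for y in range(100,320,5)))
for y in (200,215,235): print('row',y,[int(v) for v in g[y,200:362:5]])
X=np.array([.5855,-.2763])
for z in(.1885,.191,.221): print(z,proj(P,(*X,z)),'r33',np.linalg.norm(proj(P,(X[0]+.033,X[1],z))-proj(P,(*X,z))),'r10',np.linalg.norm(proj(P,(X[0]+.01,X[1],z))-proj(P,(*X,z))))
E
```

```text
col280 {100: 54, 105: 57, 110: 60, 115: 64, 120: 67, 125: 71, 130: 83, 135: 223, 140: 220, 145: 214, 150: 212, 155: 205, 160: 203, 165: 204, 170: 192, 175: 156, 180: 156, 185: 154, 190: 153, 195: 154, 200: 180, 205: 148, 210: 90, 215: 96, 220: 93, 225: 91, 230: 90, 235: 88, 240: 216, 245: 253, 250: 253, 255: 120, 260: 89, 265: 88, 270: 86, 275: 85, 280: 84, 285: 83, 290: 82, 295: 82, 300: 81, 305: 80, 310: 79, 315: 112}
row 200 [76, 77, 78, 81, 82, 84, 86, 88, 141, 147, 148, 149, 149, 151, 174, 182, 180, 180, 170, 153, 153, 152, 152, 152, 137, 100, 98, 95, 93, 90, 88, 85, 82]
row 215 [76, 76, 77, 79, 81, 82, 84, 90, 155, 145, 146, 146, 154, 175, 86, 93, 96, 94, 92, 179, 151, 176, 242, 203, 224, 95, 94, 92, 90, 87, 85, 83, 81]
row 235 [75, 76, 77, 78, 79, 80, 81, 83, 83, 237, 252, 229, 162, 219, 138, 85, 88, 87, 176, 254, 254, 253, 254, 215, 92, 91, 89, 87, 85, 84, 82, 80, 79]
0.1885 [279.42263806 215.54719091] r33 40.09690592077458 r10 12.431018595159307
0.191 [279.42736266 216.53955712] r33 40.4344606837023 r10 12.538321999803975
0.221 [279.49193986 230.10349664] r33 44.971645606263976 r10 13.985535415211523
```

Image budget is used up. The numbers show the disc spanning rows 172–255 and columns 238–322, a round outline centred within 2 mm of the expected place and the size predicted for the home height. Closing the fingers, then pressing the knob.

Request:
drive_tool(
  rows=[
    [[0,0,0,0,0,0,255],[0,0,0,0,0,0,255],[0,0,0,0,0,0,255],[0,0,0,0,0,0,255],[0,0,0,0,0,0,255],[0,0,0,0,0,0,255],[0,0,0,-0.05,0,-1.5,255],[0,0,0,0,0,-1.2,255],[0,0,0,0,0,-0.5,255],[0,0,0,0,0,0,255]],
  ],
)

```text
time: 44.95
tool_pos: [0.5846, -0.2756, 0.2289]
eef_rot: [-3.14, -0.007, 1.935]
wrist_force: [-0.2, 0.1, 0.8]
gripper_width: 0.01
```

Request:
drive_tool(
  rows=[
    [[0,0,0,0.05,0,-0.5,255],[0,0,0,0,0,-0.3,255],[0,0,0,0,0,-0.2,255]],
  ],
)

```text
time: 45.32
tool_pos: [0.5855, -0.2758, 0.2198]
eef_rot: [-3.141, -0.006, 1.935]
wrist_force: [-0.6, 0.6, 5.5]
gripper_width: 0.008
```

Contact at .2198, just under the expected knob-out height of .221. Pressing on.

Request:
drive_tool(
  rows=[
    [[0,0,0,0,0,-0.2,255],[0,0,0,0,0,-0.2,255],[0,0,0,0,0,-0.2,255]],
  ],
)

```text
time: 45.7
tool_pos: [0.586, -0.276, 0.2164]
eef_rot: [3.14, -0.003, 1.935]
wrist_force: [-2.3, 1.1, 5.2]
gripper_width: 0.007
```

Request:
drive_tool(
  rows=[
    [[0,0,0,0,0,-0.25,255],[0,0,0,0,0,-0.25,255]],
  ],
)

```text
time: 45.95
tool_pos: [0.5866, -0.2763, 0.215]
eef_rot: [3.137, 0.0, 1.935]
wrist_force: [-3.8, 2.2, 21.6]
gripper_width: 0.005
```

Request:
drive_tool(
  rows=[
    [[0,0,0,-0.05,0,-0.35,255],[0,0,0,0,0,-0.3,255]],
  ],
)

```text
time: 46.2
tool_pos: [0.5874, -0.2769, 0.2152]
eef_rot: [3.131, 0.007, 1.935]
wrist_force: [-2.9, 2.4, 18.9]
gripper_width: 0.004
```

Hard stop at .215 m, the expected pressed height, with about 20 N and no further travel. Retreating.

Request:
drive_tool(
  rows=[
    [[0,0,0,0,0,0.5,255],[0,0,0,0,0,2,255],[0,0,0,0,0,3,255],[0.5,0.5,0,0,0,3,255],[0,0,0,-0.5,5,0,255],[0,0,0,-0.5,5,0,255],[0,0,0,-0.5,5,0,255],[0,0,0,-0.5,5,0,255],[0,0,0,0,0,0,255],[0,0,0,0,0,0,255]],
  ],
)

```text
time: 47.45
tool_pos: [0.5662, -0.0721, 0.3125]
eef_rot: [3.132, -0.002, 1.934]
wrist_force: [-0.3, 0.2, -0.7]
gripper_width: 0.004
```

```bash
python3 - <<'E'
from h import *
old={n:cv2.imread(f) for n,f in dict(scene='pics/scene0.png',side='pics/side0.png').items()}
for n in('scene','side'):
    st,im,P=snap(n,n+'_end.png');hsv=cv2.cvtColor(im,cv2.COLOR_BGR2HSV);g=hsv[...,2]
    print(n,st['tool_pos'].round(3))
    B=(.5855,-.2763)
    print('axis proj: knob',proj(P,(*B,.215)).round(1),'disc',proj(P,(*B,.1885)).round(1),'rim',proj(P,(*B,.186)).round(1),'foot',proj(P,(*B,.006)).round(1))
    # grey levels along the axis
    for z in (.225,.22,.215,.205,.2,.195,.191,.186,.18,.16,.14): 
        u,v=proj(P,(*B,z));print(z,int(g[int(round(v)),int(round(u))]),end=' ')
    print()
    d=cv2.absdiff(cv2.GaussianBlur(im,(5,5),0),cv2.GaussianBlur(old[n],(5,5),0)).max(2)
    m=(d>45).astype(np.uint8);k,_,s,c=cv2.connectedComponentsWithStats(m)
    print('changed',[(c[i].round().tolist(),int(s[i,4])) for i in range(1,k) if s[i,4]>15])
E
```

```text
scene [ 0.566 -0.072  0.313]
axis proj: knob [371.4 210.9] disc [370.1 218.8] rim [370.  219.5] foot [362.3 267.7]
0.225 108 0.22 89 0.215 55 0.205 33 0.2 32 0.195 31 0.191 39 0.186 84 0.18 155 0.16 111 0.14 127 
changed [([281.0, 30.0], 554), ([58.0, 46.0], 1940), ([344.0, 35.0], 125), ([231.0, 85.0], 11400), ([253.0, 35.0], 16), ([11.0, 54.0], 579), ([93.0, 69.0], 27), ([100.0, 79.0], 88), ([46.0, 104.0], 590), ([308.0, 146.0], 99), ([39.0, 159.0], 1515), ([77.0, 157.0], 72), ([18.0, 248.0], 4372), ([67.0, 204.0], 2656), ([219.0, 188.0], 781), ([259.0, 196.0], 153), ([275.0, 219.0], 888), ([370.0, 215.0], 67), ([110.0, 232.0], 707), ([367.0, 238.0], 593), ([70.0, 254.0], 440), ([147.0, 285.0], 1201), ([363.0, 261.0], 196), ([266.0, 275.0], 165), ([362.0, 277.0], 109), ([60.0, 282.0], 242), ([44.0, 333.0], 3528), ([158.0, 356.0], 2559), ([8.0, 313.0], 150)]
side [ 0.566 -0.072  0.313]
axis proj: knob [345.3 256.2] disc [343.4 265.5] rim [343.3 266.4] foot [332.8 319.2]
0.225 80 0.22 83 0.215 51 0.205 53 0.2 31 0.195 25 0.191 23 0.186 24 0.18 65 0.16 169 0.14 119 
changed [([28.0, 3.0], 368), ([78.0, 1.0], 67), ([209.0, 27.0], 12077), ([44.0, 43.0], 4117), ([92.0, 47.0], 21), ([87.0, 67.0], 69), ([279.0, 67.0], 22), ([312.0, 71.0], 74), ([324.0, 72.0], 62), ([295.0, 69.0], 18), ([301.0, 90.0], 937), ([92.0, 82.0], 128), ([271.0, 97.0], 945), ([330.0, 111.0], 114), ([13.0, 157.0], 1733), ([305.0, 118.0], 83), ([327.0, 130.0], 427), ([298.0, 140.0], 342), ([239.0, 161.0], 500), ([34.0, 176.0], 176), ([213.0, 174.0], 541), ([41.0, 182.0], 26), ([275.0, 203.0], 853), ([56.0, 243.0], 680), ([15.0, 204.0], 253), ([29.0, 241.0], 327), ([244.0, 235.0], 722), ([79.0, 265.0], 824), ([342.0, 277.0], 1483), ([211.0, 290.0], 255), ([28.0, 292.0], 401), ([99.0, 324.0], 1734), ([557.0, 295.0], 22), ([331.0, 303.0], 105), ([340.0, 318.0], 142), ([46.0, 347.0], 70), ([16.0, 363.0], 192), ([528.0, 377.0], 177), ([525.0, 393.0], 109)]
```

```bash
python3 - <<'E'
from h import *
for a,b,c in(('scene0','scene_end',(271,275)),('side0','side_end',(219,291))):
    for f in(a,b):
        im=cv2.imread(f'pics/{f}.png');g=cv2.GaussianBlur(cv2.cvtColor(im,cv2.COLOR_BGR2GRAY),(3,3),0)
        x,y=c;w=g[y-20:y+20,x-25:x+25]
        m=(w>60).astype(np.uint8);k,_,s,ce=cv2.connectedComponentsWithStats(m);i=1+s[1:,4].argmax();print(f,s[i],ce[i].round(1))
# lid outline in end images: columns of bright->dark at disc and collar levels
for n in('scene','side'):
    P=pose(n);g=cv2.cvtColor(cv2.imread(f'pics/{n}_end.png'),cv2.COLOR_BGR2GRAY)
    u,v=proj(P,(.5855,-.2763,.1885)).round().astype(int)
    for r in range(v-14,v+14,2): print(r,g[r,u-22:u+23:2].tolist())
E
```

```text
scene0 [ 12   8  27  25 530] [25.1 20. ]
scene_end [ 13   8  26  25 511] [25.5 20.2]
side0 [  8   5  34  31 775] [24.7 19.9]
side_end [  9   5  33  32 789] [25.4 20.4]
205 [58, 35, 36, 36, 35, 34, 41, 73, 111, 111, 113, 110, 115, 122, 115, 109, 107, 54, 37, 35, 38, 33, 33]
207 [40, 37, 36, 34, 40, 40, 46, 99, 111, 112, 109, 109, 110, 111, 110, 109, 107, 68, 36, 39, 38, 34, 38]
209 [38, 35, 36, 37, 37, 37, 69, 109, 110, 112, 93, 80, 86, 105, 108, 111, 107, 69, 33, 38, 38, 40, 37]
211 [37, 34, 36, 37, 36, 47, 98, 126, 135, 124, 60, 52, 50, 83, 113, 116, 113, 82, 39, 37, 36, 37, 38]
213 [33, 31, 35, 34, 35, 77, 134, 147, 149, 126, 44, 45, 39, 92, 141, 130, 111, 91, 38, 36, 35, 35, 38]
215 [35, 31, 37, 35, 45, 114, 149, 150, 153, 130, 28, 27, 32, 108, 148, 147, 133, 99, 39, 33, 36, 33, 33]
217 [35, 41, 35, 30, 54, 134, 150, 147, 154, 127, 33, 29, 53, 151, 154, 149, 147, 120, 45, 35, 37, 34, 35]
219 [35, 34, 33, 40, 47, 118, 147, 148, 148, 144, 84, 80, 97, 172, 154, 149, 150, 127, 47, 33, 35, 40, 37]
221 [38, 31, 40, 34, 39, 81, 133, 149, 149, 142, 136, 148, 149, 142, 149, 147, 146, 109, 
[... 1384 characters left out ...]
, 162, 154, 95, 32, 30]
268 [29, 30, 53, 130, 161, 162, 163, 159, 151, 127, 98, 63, 67, 144, 195, 175, 162, 162, 161, 157, 101, 33, 28]
270 [27, 29, 36, 98, 151, 162, 162, 161, 157, 147, 155, 134, 146, 182, 169, 163, 162, 162, 162, 152, 93, 34, 29]
272 [30, 29, 40, 80, 123, 158, 162, 163, 163, 159, 156, 152, 161, 165, 162, 163, 163, 162, 162, 145, 70, 31, 27]
274 [29, 29, 50, 96, 103, 124, 155, 162, 163, 164, 165, 163, 162, 163, 163, 163, 162, 163, 154, 112, 46, 30, 30]
276 [28, 32, 68, 110, 114, 104, 120, 147, 159, 164, 163, 164, 163, 163, 163, 164, 161, 153, 126, 84, 35, 30, 28]
278 [29, 32, 80, 114, 119, 119, 112, 111, 126, 141, 151, 155, 157, 158, 155, 147, 135, 121, 111, 71, 30, 30, 28]
```

The lid disc lies flat and centred on the stack in both views, and the tape roll has not moved; its pixel change was shadow. Handing in.

```bash
python3 -c "
from plant import bot
print(bot.hand_in())"
```

```text
the job is handed in; nothing more can be done
None
```

All four white pots that were present are nested upright on the stand, with the grey lid on the topmost pot and its knob pressed fully in. I handed the job in at about 48 s of the 210 s allowed.

- **Pots:** each one met the rim below within 1 mm of its expected seated height (tool at .0505, .0903, .1289 and .1610 m), with 16–21 N of contact force.
- **Lid:** it went in to within about 0.1 mm of its expected home height without meeting resistance. The last pictures show the disc flat and centred on the stack, to within about 2 mm.
- **Knob:** it moved under about 5–6 N, then stopped hard at .215 m, the expected pressed-in height. Another push at about 20 N moved it no further.
- **Bystanders:** comparing the start and end pictures, the changed spots away from the robot were where the pots and lid had been, the stack, and the tape roll. A check of its outline showed the tape roll has not moved, so I put that down to shadow. I did not check each of the others one by one.

The picture limit was reached before the press, so the checks on the lid and knob after that come from pixel values and forces, not from viewed images. Camera readings differed from the tool position by a steady 1.5–2 mm, which stayed within the fit.

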